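Set the mug warmer's switches

ROBOT

A 6-joint arm with a two-finger parallel gripper is mounted at the origin on a cart in front of the work surface, level with it; the furniture and walls round the work are solid. World frame = base frame: x ahead of the robot, y to its left, z up, the work surface at z = 0. Lengths are in mm, angles in rad, forces in N, time in s.
With the tool pointing down it reaches from about 275 to 850 mm from the base axis. Payload 5.2 kg.
Tool frame: the origin (TCP) lies at the very end of the fingers, on their centre line; the grasp point (between the pads) lies 19 mm behind it; z points along the fingers, y is the line along which they close (so a half turn about z gives the same grasp; the last joint's range is limited). The gripper opens to 85 mm and grips with 20 to 120 N. Pads are 22 mm wide; open, the fingers measure 114 mm over their backs; the gripper's body (76 mm by 85 mm) begins 54 mm behind the grasp point. The pads swing forward as they close: fully open they stand 13 mm farther back than shut.
Start: joints at [-1.49, 0.259, 1.535, -0, 1.348, -0.203], TCP at [154.024, -527.998, 231.31] pointing down, gripper open.
Joint ranges: [-3.14, 3.14], [-0.91, 2.08], [0.19, 2.58], [-1.22, 4.36], [0.22, 2.71], [-3.12, 3.12]. Speed limits (rad/s): [2.57, 2.57, 3.14, 3.14, 3.14, 3.14].

INTERFACE

Orientations are given as a 3x3 rotation matrix whose columns are the frame's x, y, z axes.
In Python, from rig import * gives the robot as it stands.
- The arm moves only by the tool play_rows, never from a script. Its argument "commands" is a list of rows, each a list of 3 entries, a list of its own where there are three numbers: the shift along the tool's x, y, z in m, then the turn about the tool's z in rad, then the opening, from -1 (shut) to 1 (fully open). In form: [[[tx, ty, tz], yaw, grip], ...]. A call has exactly 8 rows; each row is the pose to reach, as a shift and turn from the pose commanded when the call began, along the tool's axes at that moment; what a row does not reach only later rows make up. A row lasts 1/8 s, in which the tool goes at most 62.5 mm and 10.7 degrees, less where a joint would pass 70% of its speed; a pose out of reach is approached as far as the arm can. A call with a gripper value outside its range is refused whole. The fingers move at their own pace and stop on an object; the grip force is fixed at half the most. Time passes only in rows, so rows that repeat a pose let the fingers close, or fill a call up. It gives the time, the measured TCP pose, the force, the opening and the grip force at its end, in the units of the state.
- get_obs(): the state, without advancing time (a new reading comes with each control period).
- snapshot(name): name is "scene" or "side" or "wrist"; returns a dict with "img" (400x640x3 uint8, red, green, blue), "vertical_fov" (degrees; the focal length in pixels is half the picture's height over the tangent of half this angle, whatever the lens; pixels are square), "cx", "cy" (the principal point, pixels), "xyz" and "attitude" of the camera in the world. Camera axes: x right, y up, looking along -z (the intrinsics and any distortion apply to the point x, -y, -z); pixel columns grow to the right and rows downward; lengths in mm; the calibration is good to about 2 mm. A picture is of the moment at which its call begins. There is no depth.
- close_job(): hands the job in; it is judged then, once.
The state is a dict: "time_s": time; "joint_positions": joint angles; "dq": joint speeds; "tau": joint torques, N m; "eef_pos": TCP position; "ee_rot": TCP orientation; "ft_force": force on the tool from outside, world axes, zero at the start; "wrist_torque": the same for the moment, N m; "grip_width": opening from 0.0 (shut) to 1.0 (fully open); "finger_force": force on a finger pad.
Only numpy, scipy, OpenCV 4.12 (cv2) and the standard library are available. Lean on these libraries where they do the work, as an engineer would, in place of code of your own. Each camera call takes 0.05 s, during which the arm holds its last target. There are 200 camera calls.

TASK

Set the four toggle switches of the mug warmer so that just the plates with a mug on them are heated: a switch leaning towards the plates is on, one leaning away from them is off, and the switches belong to the plates in the same order from left to right. Plates with a wooden cover must be off. Leave the mugs, the covers and everything else standing where they are.

Things in the scene. Friction and masses are not known exactly. Their poses are not given: they have to be found in the camera images.
- warmer: Four-place mug warmer, fixed: a flat grey slab on feet (176 mm deep in x, 376 wide in y, top 20 mm high) with four round steel plates along its far side and, along its near side, a raised white console (x -88 to -22 mm, top 50 mm high) with four toggle switches. Origin: centre of its footprint on the worktop; x points from the switches to the plates, away from the robot; y left, z up.
- plate1 (a point): Centre of the top of warming plate 1, counted from the left as the robot sees it. Plates are flat discs 80 mm across, 90 mm apart along the warmer's y, tops 22 mm above the worktop.
- plate2 (a point): Centre of the top of warming plate 2, counted from the left as the robot sees it. As plate1.
- plate3 (a point): Centre of the top of warming plate 3, counted from the left as the robot sees it. As plate1.
- plate4 (a point): Centre of the top of warming plate 4, counted from the left as the robot sees it. As plate1.
- switch1 (a joint): Toggle switch 1 from the left; it belongs to plate 1. A steel lever in rad about the warmer's y: +0.35 = leaning fully towards the plates = ON; -0.35 = leaning fully away from the plates, to the near side = OFF; 0 = upright. It is top-heavy: pushed past upright it tips over to the other side by itself and stays there. About 1 N at the tip moves it.
- switch2 (a joint): Toggle switch 2 from the left; it belongs to plate 2. Same lever and values as switch1.
- switch3 (a joint): Toggle switch 3 from the left; it belongs to plate 3. Same lever and values as switch1.
- switch4 (a joint): Toggle switch 4 from the left; it belongs to plate 4. Same lever and values as switch1.
- pivot1 (a point): Pivot of toggle switch 1, 3 mm below the console's top. The lever runs 42 mm from this point to its tip, is 7 mm thick (across its swing) and 13 mm wide, with an 11 mm thick, 16 mm wide round bar across its tip; switches stand 55 mm apart along the warmer's y and 94 mm (along its x) before the plate row.
- pivot2 (a point): Pivot of toggle switch 2, 3 mm below the console's top. Lever as at pivot1.
- pivot3 (a point): Pivot of toggle switch 3, 3 mm below the console's top. Lever as at pivot1.
- pivot4 (a point): Pivot of toggle switch 4, 3 mm below the console's top. Lever as at pivot1.
- mug_a: Plain off-white mug standing upright on one of the plates, handle pointing to the far left; cup 78 mm across, 97 mm high. Origin: centre of the round cup's underside; x points towards the handle, which reaches 71 mm from the cup's axis; z up.
- mug_b: Speckled cream mug standing upright on one of the plates, handle pointing to the far left; cup 82 mm across, 91 mm high. Origin: centre of the round cup's underside; x points towards the handle, which reaches 76 mm from the cup's axis; z up.
- cover_a: Loose flat wooden cover disc with a small knob, 76 mm across, 31 mm high to the top of the knob, lying on a plate that has no mug. Origin: centre of its underside, z up.
- cover_b: Loose flat wooden cover disc with a small knob, 76 mm across, 31 mm high to the top of the knob, lying on a plate that has no mug. Origin: centre of its underside, z up.
- honey_jar: Bystander: honey jar with a dark cap, 62 mm across, 99 mm high, standing to the left of the warmer. Origin: centre of its underside.
- teaspoon: Bystander: steel teaspoon 139 mm long, 10 mm high, lying to the right of the warmer. Origin: centre of its underside.

How it is judged:
By the outcome, as a careful person would: the job done as asked, in the order asked, and still so for the second after the job is handed in, with the robot touching nothing.
It also fails if it takes over 54 s, if anything falls off the work surface, if the arm or the gripper's body presses on something with over 40 N, if the wrist force passes 120 N, or if a joint passes its speed limit or range.

## Working session

There is one attempt and no reset: what is moved stays moved. The work goes in short steps, Python scripts to look and compute and a tool call to move; the robot and the scene stay as the last step left them, time stands still between calls to the robot, and variables do not carry over. Pictures are saved under pics/ and viewed, at most 10 in all, crops included, and the job is handed in when it is done.

Besides the shell and the picture viewer there is one more tool, called after ">>>" as name([rows], argument=value, ...), one row to a line, values as JSON. play_rows: Moves the arm, as the interface text tells. Its arguments: {"type":"object","properties":{"commands":{"type":"array","items":{"type":"array"}}},"required":["commands"]}

```bash
mkdir -p pics
cat > h.py <<'E'
from rig import *
import cv2,numpy as np
def snap(n,f):
    s=snapshot(n); cv2.imwrite(f,cv2.cvtColor(np.array(s["img"]),cv2.COLOR_RGB2BGR)); return s
def ray(s,u,v):
    f=200/np.tan(np.radians(s["vertical_fov"])/2)
    d=np.array([(u-s["cx"])/f,-(v-s["cy"])/f,-1]); return np.array(s["xyz"]),np.array(s["attitude"])@d
def atz(s,u,v,z):
    o,d=ray(s,u,v); return o+d*(z-o[2])/d[2]
E
python3 - <<'E'
from h import *
import pickle
for n in("scene","side"):
    s=snap(n,f"pics/{n}0.png"); print({k:v for k,v in s.items() if k!="img"}); pickle.dump({k:v for k,v in s.items() if k!="img"},open(n+".pkl","wb"))
o=get_obs();print(o)
E
```

```text
{'vertical_fov': 57.19100809588143, 'cx': 321.21404036604486, 'cy': 197.90359681581876, 'xyz': array([-190.27391255, -434.09098533,  516.0923941 ]), 'attitude': array([[ 0.60305452,  0.37479873, -0.704167  ],
       [-0.79769386,  0.27988557, -0.53418028],
       [-0.00312391,  0.88384952,  0.46776091]])}
{'vertical_fov': 54.40047972935978, 'cx': 314.7185212130752, 'cy': 198.8745108040014, 'xyz': array([370.74137903, 754.86015576, 576.20716564]), 'attitude': array([[-0.98580008,  0.09956835, -0.13521959],
       [-0.16790299, -0.57196417,  0.80291069],
       [ 0.00260373,  0.8142132 ,  0.58056015]])}
{'time_s': 0.1, 'joint_positions': array([-1.48977579e+00,  2.59267727e-01,  1.53598740e+00,  6.38525294e-06,
        1.34799036e+00, -2.02820558e-01]), 'dq': array([-0.0001972 , -0.00153178, -0.00050485, -0.00207676, -0.00044021,
        0.00061751]), 'tau': array([ 1.86617573e-03, -4.46972001e+01, -2.91248006e+01, -3.54488257e-04,
        6.28824040e-03, -1.86805426e-05]), 'eef_pos': array([ 153.99930122, -527.50408302,  230.55358758]), 'ee_rot': array([[ 9.59987261e-01,  2.80043644e-01, -1.27559914e-04],
       [ 2.80043467e-01, -9.59985907e-01,  1.64791444e-03],
       [ 3.39032244e-04, -1.61769919e-03, -9.99998634e-01]]), 'ft_force': array([-0.26754382, -0.35471944,  0.23619821]), 'wrist_torque': array([ 0.00819463,  0.0119465 , -0.01937689]), 'finger_force': 0.0, 'grip_width': 0.9961163216513252}
```

View pics/scene0.png

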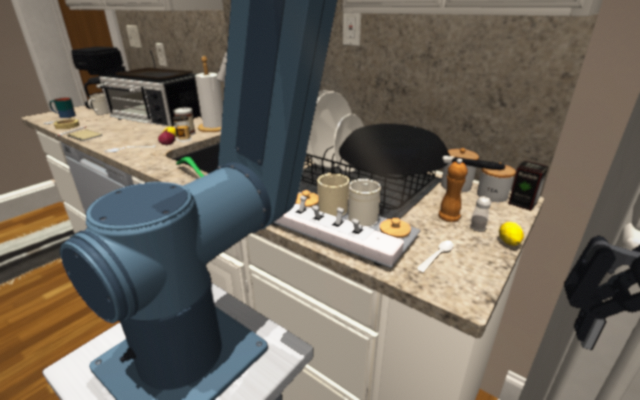

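View pics/side0.png

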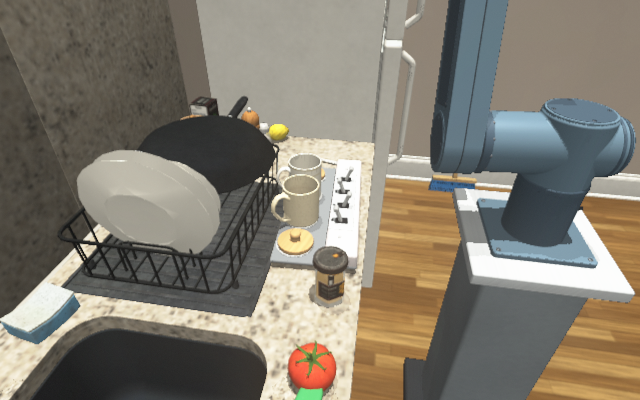

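The plates read cover, mug, mug, cover from left to right: covers at about (306,198) and (396,227) in the scene picture, mugs at (333,190) and (364,200). I'll enlarge the switches.

Run:
```python
import cv2
a=cv2.imread("pics/scene0.png")[175:275,270:430]; b=cv2.imread("pics/side0.png")[145:275,260:380]
cv2.imwrite("pics/sc.png",cv2.resize(a,None,fx=5,fy=5,interpolation=2)); cv2.imwrite("pics/sd.png",cv2.resize(b,None,fx=4.5,fy=4.5,interpolation=2))
```

```text
(no output)
```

View pics/sc.png

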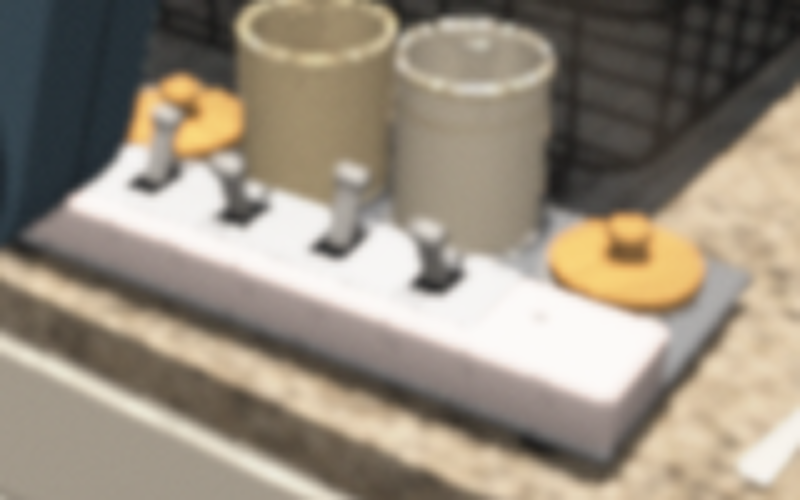

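View pics/sd.png

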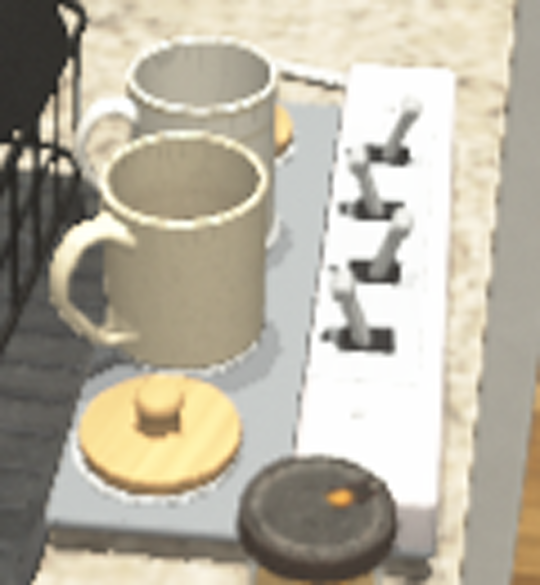

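From the side, with the plates on the left, switches 1 and 3 lean towards the plates (on) and 2 and 4 lean away (off). Slots in the side crop are near (360,338), (376,270), (372,210) and (388,153). Switches 1 and 2 need flipping.

Run:
```python
from h import *
import pickle
sc=pickle.load(open("scene.pkl","rb"));sd=pickle.load(open("side.pkl","rb"))
C=lambda u,v:(270+u/5,175+v/5); D=lambda u,v:(260+u/4.5,145+v/4.5)
np.set_printoptions(precision=1,suppress=True)
print("scene slots");[print(atz(sc,*C(*p),50)) for p in[(155,180),(243,207),(340,243),(438,275)]]
print("scene corners near-right,far-right,nearleft");[print(atz(sc,*C(*p),50)) for p in[(613,402),(668,328),(72,198)]]
print("side slots");[print(atz(sd,*D(*p),50)) for p in[(362,338),(376,270),(374,210),(388,153)]]
print("side corners fr,fl,nr");[print(atz(sd,*D(*p),50)) for p in[(455,70),(350,66),(438,508)]]
print("side tips z~88");[print(atz(sd,*D(*p),87)) for p in[(342,275),(402,222),(358,158),(408,103)]]
print("scene tips");[print(atz(sc,*C(*p),87)) for p in[(168,113),(228,163),(350,172),(428,232)]]
```

```text
scene slots
[423.8  96.4  50. ]
[429.3  44.2  50. ]
[430.4 -13.5  50. ]
[434.6 -66.1  50. ]
scene corners near-right,far-right,nearleft
[ 395.5 -176.7   50. ]
[ 459.1 -171.    50. ]
[385.  118.1  50. ]
side slots
[425.2  95.6  50. ]
[424.5  39.6  50. ]
[431.4 -13.8  50. ]
[429.8 -71.1  50. ]
side corners fr,fl,nr
[ 399.7 -170.3   50. ]
[ 462.4 -164.2   50. ]
[379.8 205.6  50. ]
side tips z~88
[436.   96.5  87. ]
[412.5  48.2  87. ]
[440.4  -5.6  87. ]
[420.2 -65.1  87. ]
scene tips
[430.6  92.3  87. ]
[408.3  36.9  87. ]
[435.9 -14.6  87. ]
[412.2 -73.   87. ]
```

>>> play_rows([
  [[0.035, -0.04, 0], 0.03, -1],
  [[0.075, -0.083, 0], 0.06, -1],
  [[0.115, -0.127, 0], 0.09, -1],
  [[0.156, -0.171, 0], 0.12, -1],
  [[0.197, -0.216, 0], 0.15, -1],
  [[0.238, -0.261, 0], 0.18, -1],
  [[0.279, -0.306, 0], 0.21, -1],
  [[0.323, -0.354, 0], 0.238, -1],
])

```text
time_s: 1.1
eef_pos: [364.2, -98.2, 231.3]
ee_rot: [[0.999, 0.044, 0.0], [0.044, -0.999, -0.0], [0.0, 0.0, -1.0]]
ft_force: [0.9, -1.7, 0.3]
grip_width: 0.002
finger_force: 0.0
```

```bash
cat >> h.py <<'E'
def to(t):
    o=get_obs();R=np.array(o["ee_rot"]);p=np.array(o["eef_pos"]);np.set_printoptions(precision=1,suppress=True)
    print(o["time_s"],"pos",p,"yaw",np.arctan2(R[1,0],R[0,0]).round(3),"F",np.array(o["ft_force"]),"grip",o["grip_width"]);print("tool shift",R.T@(np.array(t)-p))
E
python3 -c "
from h import *
to([460,97,180])"
```

```text
1.1 pos [364.2 -98.2 231.3] yaw 0.044 F [ 0.9 -1.7  0.3] grip 0.001522390127403781
tool shift [ 104.3 -190.8   51.3]
```

>>> play_rows([
  [[0.025, -0.045, 0], 0, -1],
  [[0.05, -0.09, 0.01], 0, -1],
  [[0.075, -0.135, 0.02], 0, -1],
  [[0.095, -0.175, 0.03], 0, -1],
  [[0.104, -0.191, 0.05], 0, -1],
  [[0.104, -0.191, 0.07], 0, -1],
  [[0.104, -0.191, 0.081], 0, -1],
  [[0.104, -0.191, 0.081], 0, -1],
])

```text
time_s: 2.1
eef_pos: [458.3, 95.3, 149.6]
ee_rot: [[0.999, 0.045, -0.002], [0.045, -0.999, 0.0], [-0.002, -0.0, -1.0]]
ft_force: [-0.4, -0.0, 0.6]
grip_width: 0.001
finger_force: 0.0
```

```bash
python3 -c "
from h import *
import pickle
to([460,97,65])
s=snap('wrist','pics/w1.png');del s['img'];pickle.dump(s,open('w1.pkl','wb'))
snap('side','pics/s1.png');a=cv2.imread('pics/s1.png')[80:280,230:400];b=cv2.imread('pics/w1.png');
cv2.imwrite('pics/s1c.png',cv2.resize(a,None,fx=3,fy=3,interpolation=2))"
```

```text
2.1 pos [458.3  95.3 149.6] yaw 0.045 F [-0.4 -0.   0.6] grip 0.0011406812313542458
tool shift [ 2.  -1.6 84.6]
```

View pics/w1.png

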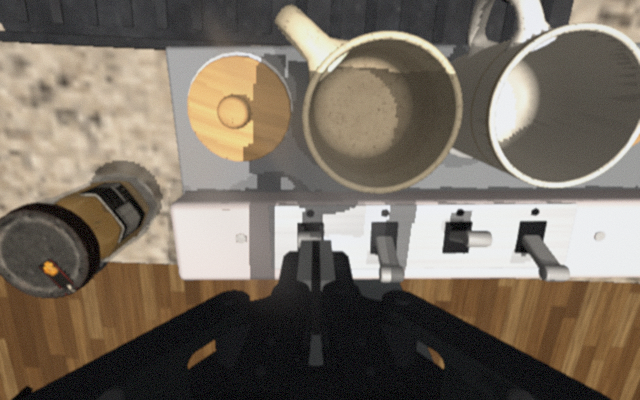

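View pics/s1c.png

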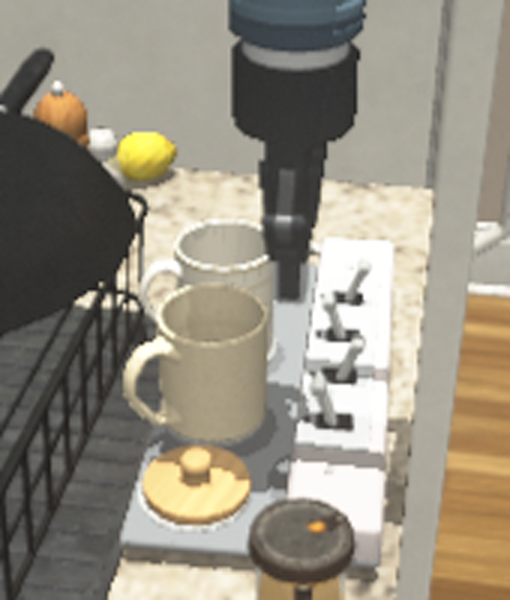

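The wrist picture puts the slots near (311,237), (385,238), (457,237) and (531,238). Lever 1 is hidden behind the fingertips at (315,250), and both mugs stand clear.

```bash
python3 -c "
from h import *
import pickle
s=pickle.load(open('w1.pkl','rb'))
np.set_printoptions(precision=1,suppress=True);print(s['xyz'],s['attitude'])
for p in[(311,237),(385,238),(457,237),(531,238)]:print(atz(s,*p,50))
print('tips')
for p in[(390,270),(480,239),(553,270)]:print(atz(s,*p,87))
print('mug rim front, left',atz(s,380,190,113),atz(s,305,110,113),atz(s,540,186,116))
"
```

```text
[531.6  98.3 293.5] [[ 0.   1.   0.3]
 [-1.   0.   0. ]
 [ 0.  -0.3  1. ]]
[424.   96.6  50. ]
[425.7  40.4  50. ]
[429.  -14.1  50. ]
[430.7 -70.4  50. ]
tips
[419.   43.5  87. ]
[443.9 -12.1  87. ]
[423.9 -64.5  87. ]
mug rim front, left [481.  61. 113.] [521.1 103.  113. ] [487.9 -22.7 116. ]
```

>>> play_rows([
  [[0.001, -0.001, 0.02], 0, -1],
  [[0.001, -0.001, 0.04], 0, -1],
  [[0.001, -0.001, 0.06], 0, -1],
  [[0.001, -0.001, 0.077], 0, -1],
  [[0.001, -0.001, 0.077], 0, -1],
  [[-0.005, -0.001, 0.077], 0, -1],
  [[-0.01, -0.001, 0.077], 0, -1],
  [[-0.015, -0.001, 0.077], 0, -1],
])

```text
time_s: 3.2
eef_pos: [444.3, 95.8, 74.2]
ee_rot: [[0.999, 0.046, 0.002], [0.046, -0.999, -0.0], [0.002, 0.0, -1.0]]
ft_force: [1.6, -0.1, 0.4]
grip_width: -0.002
finger_force: 0.4
```

>>> play_rows([
  [[-0.005, 0, 0], 0, -1],
  [[-0.01, 0, 0], 0, -1],
  [[-0.015, 0, 0], 0, -1],
  [[-0.015, 0, 0], 0, -1],
  [[0.01, 0, 0], 0, -1],
  [[0.01, 0, -0.03], 0, -1],
  [[0.01, 0, -0.07], 0, -1],
  [[0.01, 0, -0.07], 0, -1],
])

```text
time_s: 4.2
eef_pos: [456.2, 96.3, 146.0]
ee_rot: [[0.999, 0.046, 0.006], [0.046, -0.999, -0.0], [0.006, 0.0, -1.0]]
ft_force: [0.5, -0.4, -0.5]
grip_width: 0.002
finger_force: 0.0
```

>>> play_rows([
  [[-0.025, 0.018, 0], 0, -1],
  [[-0.05, 0.036, 0], 0, -1],
  [[-0.07, 0.052, 0], 0, -1],
  [[-0.07, 0.052, 0.015], 0, -1],
  [[-0.07, 0.052, 0.035], 0, -1],
  [[-0.07, 0.052, 0.055], 0, -1],
  [[-0.07, 0.052, 0.072], 0, -1],
  [[-0.07, 0.052, 0.072], 0, -1],
])

```text
time_s: 5.2
eef_pos: [384.5, 41.4, 69.7]
ee_rot: [[0.999, 0.046, -0.005], [0.046, -0.999, 0.001], [-0.005, -0.001, -1.0]]
ft_force: [-0.6, 0.1, 0.2]
grip_width: 0.0
finger_force: 0.0
```

```bash
python3 -c "
from h import *
to([420,41,74])
snap('side','pics/s2.png');a=cv2.imread('pics/s2.png')[80:280,230:400]
cv2.imwrite('pics/s2c.png',cv2.resize(a,None,fx=3,fy=3,interpolation=2))"
```

```text
5.2 pos [384.5  41.4  69.7] yaw 0.046 F [-0.6  0.1  0.2] grip 0.0001421442803423038
tool shift [35.4  2.  -4.4]
```

View pics/s2c.png

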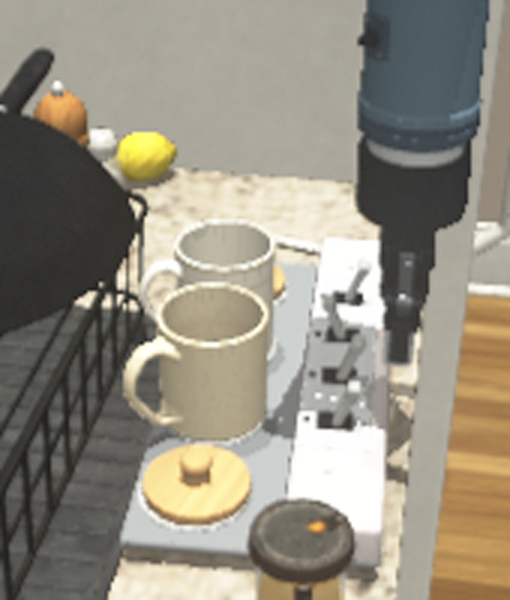

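Switch 1 (bottom lever, tip about (352,393) in the crop) now leans away from the plates. The fingers stand on the near side of switch 2, so I push that one now.

>>> play_rows([
  [[0.008, 0.001, -0.003], 0, -1],
  [[0.015, 0.001, -0.003], 0, -1],
  [[0.02, 0.001, -0.003], 0, -1],
  [[0.025, 0.001, -0.003], 0, -1],
  [[0.03, 0.001, -0.003], 0, -1],
  [[0.035, 0.001, -0.003], 0, -1],
  [[0.035, 0.001, -0.003], 0, -1],
  [[0.02, 0.001, -0.003], 0, -1],
])

```text
time_s: 6.25
eef_pos: [406.6, 40.9, 74.3]
ee_rot: [[0.999, 0.046, 0.001], [0.046, -0.999, -0.0], [0.001, 0.0, -1.0]]
ft_force: [0.2, -0.4, -0.4]
grip_width: 0.001
finger_force: 0.0
```

>>> play_rows([
  [[-0.02, 0, 0], 0, -1],
  [[-0.02, 0, -0.03], 0, -1],
  [[-0.02, 0, -0.07], 0, -1],
  [[-0.02, 0, -0.12], 0, -1],
  [[-0.02, 0.02, -0.17], 0, -1],
  [[-0.02, 0.06, -0.17], 0, -1],
  [[-0.02, 0.11, -0.17], 0, -1],
  [[-0.02, 0.11, -0.17], 0, -1],
])

```text
time_s: 7.25
eef_pos: [390.4, -72.1, 244.0]
ee_rot: [[0.999, 0.041, -0.001], [0.041, -0.999, -0.001], [-0.001, 0.001, -1.0]]
ft_force: [0.4, 0.3, -0.1]
grip_width: 0.001
finger_force: 0.0
```

```bash
python3 -c "
from h import *
to([420,41,74])
snap('side','pics/s3.png');a=cv2.imread('pics/s3.png')[80:280,230:400]
cv2.imwrite('pics/s3c.png',cv2.resize(a,None,fx=3,fy=3,interpolation=2))"
```

```text
7.25 pos [390.4 -72.1 244. ] yaw 0.041 F [ 0.4  0.3 -0.1] grip 0.0009745312512889768
tool shift [  34.3 -111.9  169.9]
```

View pics/s3c.png

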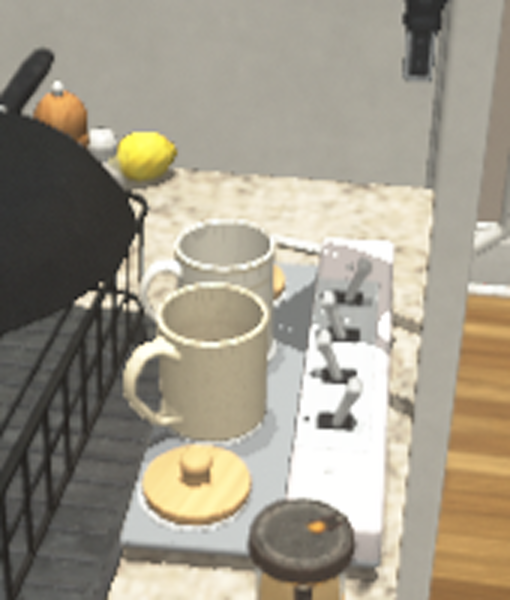

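Levers 1 and 4, with tips at (353,385) and (362,267), lean away from the plates. Levers 2 and 3, at (322,340) and (328,300), lean towards them. The mugs and covers have not moved and the arm is clear, so I hand the job in.

```bash
python3 -c "
from rig import *
print(close_job())"
```

```text
the job is handed in; nothing more can be done
None
```

The job is handed in: switches 2 and 3 (the plates with mugs) are on, and switches 1 and 4 (the covered plates) are off; the last side picture, taken before handing in, showed this with the mugs and covers unmoved.

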